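Set the level and hold the bayonet adapter seated in the test socket

ROBOT

A 7-joint arm with a two-finger parallel gripper is mounted at the origin on the work surface. World frame = base frame: x ahead of the robot, y to its left, z up, the work surface at z = 0. Lengths are in m, angles in degrees, forces in N, time in s.
With the tool pointing down it reaches from about 0.4 to 0.875 m from the base axis. Payload 6.5 kg.
Tool frame: the origin (TCP) lies between the finger pads; the fingertips stand 17 mm ahead of it and the grasp point (between the pads) lies 2 mm behind it; z points along the fingers, y is the direction in which the jaws open and shut (so a half turn about z gives the same grasp; the last joint's range is limited). The gripper opens to 85 mm and grips with 20 to 120 N. Pads are 22 mm wide; open, the fingers measure 114 mm over their backs; the gripper's body (76 mm by 85 mm) begins 54 mm behind the grasp point. The pads swing forward as they close: fully open they stand 13 mm farther back than shut.
Start: joints at [62.957, 30.733, -0.252, 88.115, 0.149, 61.152, -4.079], TCP at [0.257, -0.597, 0.248] pointing down, gripper open.
Joint ranges: [-154.64, 154.64], [-21.42, 123.67], [-72.66, 72.17], [13.99, 137.28], [-74.86, 254.86], [10.95, 109.41], [-158.01, 158.01]. Speed limits (degrees/s): [136.94, 136.94, 180, 180, 180, 180, 180].

INTERFACE

Orientations are given as a 3x3 rotation matrix whose columns are the frame's x, y, z axes.
In Python, from workcell import robot gives the robot as it stands.
- The arm moves only by the tool send_rows, never from a script. Its argument "deltas" is a list of rows, each a list of 3 entries, a list of its own where there are three numbers: the turn, a rotation vector about the tool's x, y, z in degrees, then the shift along the tool's x, y, z in mm, then the finger opening in mm, from 0 to 85.4. In form: [[[wx, wy, wz], [x, y, z], claw], ...]. A call has 1 to 12 rows; each row shifts and turns the commanded pose from where the row before left it, along the tool's axes as they then stand; what a row does not reach is not made up. A row lasts 1/12 s, in which the tool goes at most 41.7 mm and 7.16 degrees, less where a joint would pass 70% of its speed; a pose out of reach is approached as far as the arm can. A call is refused whole if a number of a shift passes 41.7 or a number of a turn 7.16, either way. A call with a gripper value outside its range is refused whole. The fingers move at their own pace and stop on an object; the grip force is fixed at half the most. Time passes only in rows, so rows that do not move let the fingers close. It gives the time, the measured TCP pose, the force and the opening at its end, in the units of the state.
- robot.get_obs(): the state, without advancing time (a new reading comes with each control period).
- robot.get_image(name): name is "scene" or "top"; returns (picture, depth): 420x560x3 uint8, red, green, blue; 420x560 float32, m along the optical axis (not along the pixel's ray), 0 where there is no reading.
- robot.camera_params(name): a dict with "mtx" (3x3 intrinsics, pixels), "k1" (the pictures are not rectified: a ray, as slopes to the right and down, at radius r is drawn at 1 + k1 r^2 times it, then the intrinsics apply), "R" (3x3) and "t" (3): a world point X has camera coordinates R X + t. Camera axes: x right, y down, z forward; pixel columns grow to the right and rows downward; lengths in m; the calibration is good to about 2 mm. A picture is of the moment at which its call begins. camera_params takes no time and is no camera call.
- robot.job_done(): hands the job in, once; it reports no verdict.
Trained networks look in the newest picture that a camera, given by its name, has taken for a name from the list of things; names that differ only in an ending like _2 or _b are one class to them, and where a whole thing is asked for, a point or a joint stands for the part that bears it (a point fixed in the world has none). Each returns a list of dicts, best first, with "confidence" (0 to 1); they miss things now and then, are a little off and sometimes report something else, mostly with a low value. They report only what shows in the picture. A call takes as long as a camera call. They do not tell look-alikes from the thing itself.
- robot.regions_of(camera, thing): "pixels" (420x560 bool, what is visible of it) and "at" ([row, column] in pixels, amid what is visible of it).
The state is a dict: "time_s": time; "q": joint angles; "qd": joint speeds; "joint_efforts": joint torques, N m; "eef_pos": TCP position; "tcp_rot": TCP orientation; "wrist_force": force on the tool from outside, world axes, zero at the start; "ft_torque": the same for the moment, N m; "grip_width": opening from 0.0 (shut) to 1.0 (fully open).
Only numpy, scipy, OpenCV 4.12 (cv2) and the standard library are available. Lean on these libraries where they do the work, as an engineer would, in place of code of your own. Each camera call takes 0.05 s, during which the arm holds its last target. There are 200 camera calls.

TASK

Slide the tester's fader along its track until it stands level with the small flat marker clip beside the track. Then take the bayonet adapter out of its stand, push it fully home into the tester's test socket (pins through the two notches, flange down on the rim) and twist it a quarter turn clockwise to the stop. The socket has no latch and springs back, so finish while still holding the adapter gripped, pushed fully home and twisted; leave the fader at the marker and the other things on the table alone.

Things in the scene. Friction and masses are not known exactly. Their poses are not given: they have to be found in the camera images.
- tester: Bench tester: fixed grey box 190 (x) x 250 (y) x 45 mm high; fader track and round socket on its flat top panel, 45 mm above the table. Origin: centre of its underside. Its x axis points from the fader side to the socket side, y runs along the fader track, z is up. It stands at varying places left or right, turned up to 15 degrees.
- fader_top (a point): Centre of the top face of the fader's black grip, 77.5 mm above the table. The grip is a block 24 mm across the track (tester's x) x 14 mm along it (tester's y) x 28 mm high, over an aluminium track plate 36 mm wide, 176 mm long and 4 mm thick. Axes as the tester's.
- fader (a joint): Position of the fader along its track, 0 to 0.12 m, growing along the tester's +y. It slides with about 1.5 N of friction and stays where it is left.
- marker: Flat white marker clip 16 x 6 x 2.5 mm, fixed on the tester's panel on the socket's side of the fader track, 29 mm from the track's middle line. Origin: centre of its underside. Axes as the tester's. The fader is at the marker when both have the same position along the tester's y. The clip lies farther along +y than the fader at the start.
- socket_rim (a point): Centre of the socket's mouth at its flat rim, 79 mm above the table, 34 mm above the panel. Aluminium, 54 mm across; round hole 29 mm across with two opposite notches 10 mm wide for the adapter's pins. x axis through both notches (+0.7 rad from the tester's x; a white bar on the panel points at each), z up. The rim ring is 8 mm thick; below it the pins can turn.
- adapter_grip (a point): Bayonet adapter, 71 mm high, about 0.12 kg, upright in its stand. This point is on its axis in its black grip bar (44 mm long x 14 mm thick x 36 mm high), 58 mm above the plug's foot, 28 mm above the flange's underside, 13 mm below the bar's top. x axis along the bar and the pins, y across the 14 mm thickness (grip it there), z up. Half a turn makes no difference.
- adapter_flange (a point): Centre of the underside of the adapter's black flange (44 mm across, 5 mm thick), which meets the socket's rim when home. Axes as adapter_grip. Below it: steel plug 26 mm across, 30 mm long, with chamfered foot and a 4 mm pin out of two opposite sides, 38 mm over both, pin centres 8 mm above the foot.
- stand: Fixed grey tube on a thin square foot 75 mm wide: 54 mm across outside, 44 mm inside, 32 mm high; the adapter's flange rests on its rim and the plug hangs free inside, so the adapter lifts straight out. Origin: centre of its underside.
- bottle: Bystander: clear bottle with blue cap, 64 mm across, 200 mm high, loose; origin at the centre of its underside.
- board: Bystander: green circuit board 70 x 100 mm with components, 15 mm high, lying loose; origin at the centre of its underside.
- screwdriver: Bystander: screwdriver with green handle, 170 mm long, lying loose; origin at the middle of its length, on the table.
- power_brick: Bystander: red power brick 60 x 100 x 34 mm, lying loose; origin at the centre of its underside.
- contact (a joint): Spring contact in the socket, 14 mm below the rim, pushed down by the plug's foot: 0 free, 0.016 when the flange is down on the rim. Its spring pushes up with 3.6 N at first touch, 11 N when fully home.
- ring (a joint): Return-spring ring in the socket, turned by the pins: 0 at rest, 1.32 rad at the stop. From the notches the adapter turns only clockwise seen from above (negative about z), by about 86 degrees to the stop, against 0.1 rising to 0.23 N m, and only once pushed until the flange is under 12 mm above the rim. No latch: let go, it springs back.
Things that resemble listed ones, but are neither listed nor needed, are in the scene too. Of the things that look like the part that bears adapter_grip, the smallest one is meant.

How it is judged:
By the outcome, as a careful person would: the job done as asked, in the order asked, and still so for the second after the job is handed in, while the arm keeps its last pose, push and grip.
It also fails if it takes over 61 s, if anything falls off the work surface, if the arm or the gripper's body presses on something with over 40 N, if the wrist force passes 120 N, or if a joint passes its speed limit or range.

## Working session

There is one attempt and no reset: what is moved stays moved. The work goes in short steps, Python scripts to look and compute and a tool call to move; the robot and the scene stay as the last step left them, time stands still between calls to the robot, and variables do not carry over. Pictures are saved under pics/ and viewed, about 8 in all and at most 12, crops included, and the job is handed in when it is done.

Besides the shell and the picture viewer there is one more tool, called after ">>>" by a JSON object that holds its "fn" and its "kwargs". send_rows: Moves the arm, as the interface text tells. Its arguments: {"type":"object","properties":{"deltas":{"type":"array","items":{"type":"array"}}},"required":["deltas"]}

```bash
mkdir -p pics; cat > h.py <<'E'
import numpy as np, cv2
from workcell import robot
def world(cam, uv, depth=None, z=None):
    p=robot.camera_params(cam); K=np.array(p["mtx"]);R=np.array(p["R"]);t=np.array(p["t"]).ravel()
    uv=np.atleast_2d(np.asarray(uv,float))
    d=np.c_[(uv[:,0]-K[0,2])/K[0,0],(uv[:,1]-K[1,2])/K[1,1]]
    s=d.copy()
    for _ in range(20): s=d/(1+p["k1"]*(s**2).sum(1,keepdims=True))
    r=np.c_[s,np.ones(len(s))]
    if z is None: return (r*np.asarray(depth).reshape(-1,1)-t)@R
    c=-R.T@t; w=r@R; return c+w*((z-c[2])/w[:,2])[:,None]
def proj(cam,X):
    p=robot.camera_params(cam); K=np.array(p["mtx"]);c=np.atleast_2d(X)@np.array(p["R"]).T+np.array(p["t"]).ravel()
    s=c[:,:2]/c[:,2:]; s=s*(1+p["k1"]*(s**2).sum(1,keepdims=True)); return s@np.diag([K[0,0],K[1,1]])+[K[0,2],K[1,2]]
E
python3 - <<'E'
from h import *
ims={}
for c in("top","scene"):
    im,d=robot.get_image(c); np.savez(c+"0.npz",im=im,d=d); cv2.imwrite(f"pics/{c}0.png",im[...,::-1]); 
    p=robot.camera_params(c); print(c,-np.array(p["R"]).T@np.array(p["t"]).ravel(),p["k1"],p["mtx"][0])
    for n in("tester","fader","marker","adapter_grip","stand","bottle","board","screwdriver","power_brick"):
        for r in robot.regions_of(c,n):
            m=r["pixels"]&(d>0); v,u=np.nonzero(m)
            if len(u)==0: print(n,r["confidence"],r["at"]);continue
            W=world(c,np.c_[u,v],d[m]); 
            print(n,round(r["confidence"],2),np.round(r["at"]),m.sum(),"med",np.median(W,0).round(3),"zmax",np.percentile(W[:,2],98).round(3),"xy",np.percentile(W[:,:2],[2,98],axis=0).round(3).tolist())
E
```

```text
top [ 0.41716526 -0.02641336  1.20989852] -0.07864692450091651 [392.00286264   0.         275.63089585]
tester 0.71 [250. 355.] 56 med [ 0.473 -0.225  0.077] zmax 0.083 xy [[0.461, -0.234], [0.484, -0.219]]
tester 0.7 [231. 339.] 5316 med [ 0.529 -0.178  0.046] zmax 0.079 xy [[0.439, -0.298], [0.622, -0.06]]
adapter_grip 0.78 [275. 190.] 348 med [0.397 0.24  0.053] zmax 0.103 xy [[0.37, 0.212], [0.422, 0.269]]
adapter_grip 0.61 [275. 227.] 374 med [0.403 0.146 0.053] zmax 0.102 xy [[0.374, 0.118], [0.428, 0.176]]
adapter_grip 0.43 [241. 203.] 161 med [0.497 0.215 0.055] zmax 0.077 xy [[0.478, 0.198], [0.515, 0.237]]
stand 0.56 [244. 213.] 296 med [0.486 0.204 0.004] zmax 0.036 xy [[0.462, 0.183], [0.527, 0.255]]
bottle 0.96 [194. 123.] 755 med [0.625 0.441 0.127] zmax 0.203 xy [[0.601, 0.424], [0.658, 0.475]]
board 0.61 [160. 329.] 661 med [ 0.757 -0.168  0.006] zmax 0.017 xy [[0.715, -0.218], [0.803, -0.12]]
screwdriver 0.67 [144. 250.] 200 med [0.808 0.085 0.024] zmax 0.029 xy [[0.775, 0.054], [0.842, 0.114]]
power_brick 0.65 [227. 430.] 699 med [ 0.546 -0.468  0.033] zmax 0.038 xy
[... 692 characters left out ...]
8. 361.] 245 med [0.505 0.213 0.054] zmax 0.076 xy [[0.486, 0.197], [0.517, 0.232]]
stand 0.58 [213. 360.] 435 med [0.516 0.211 0.006] zmax 0.036 xy [[0.462, 0.178], [0.534, 0.252]]
bottle 0.44 [232. 109.] 851 med [ 0.564 -0.471  0.032] zmax 0.038 xy [[0.513, -0.526], [0.589, -0.422]]
bottle 0.36 [199. 363.] 256 med [0.505 0.213 0.054] zmax 0.077 xy [[0.484, 0.196], [0.517, 0.233]]
board 0.76 [286. 211.] 899 med [ 0.76  -0.169  0.006] zmax 0.017 xy [[0.715, -0.215], [0.803, -0.118]]
screwdriver 0.89 [291. 321.] 490 med [0.812 0.087 0.02 ] zmax 0.028 xy [[0.716, 0.051], [0.849, 0.157]]
power_brick 0.63 [232. 105.] 760 med [ 0.565 -0.472  0.032] zmax 0.038 xy [[0.523, -0.524], [0.589, -0.423]]
```

View pics/top0.png

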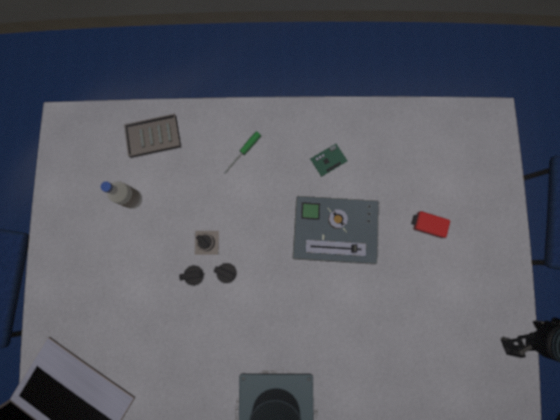

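View pics/scene0.png

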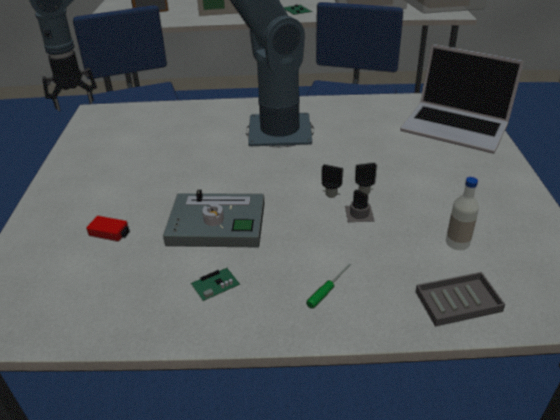

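```bash
cat > fit.py <<'E'
from h import *
from scipy.ndimage import label
for c in("top","scene"):
    f=np.load(c+"0.npz"); im,d=f["im"],f["d"]; m=d>0; v,u=np.nonzero(m); W=world(c,np.c_[u,v],d[m])
    # tester outline: panel
    s=(W[:,2]>.035)&(W[:,2]<.055)&(abs(W[:,0]-.53)<.16)&(abs(W[:,1]+.18)<.17)
    r=cv2.minAreaRect(W[s,:2].astype(np.float32)*1000); print(c,"panel",r, "z",np.median(W[s,2]))
    for nm,lo,hi,x,y,rad in(("rim",.074,.084,.54,-.18,.045),("fader",.068,.085,.475,-.227,.03),("adapter",.064,.085,.5,.213,.05),("stand/flange",.025,.042,.5,.213,.04)):
        s=(W[:,2]>lo)&(W[:,2]<hi)&(np.hypot(W[:,0]-x,W[:,1]-y)<rad)
        if s.sum()<4: print(nm,s.sum());continue
        print(c,nm,s.sum(),W[s].mean(0).round(4),"rect",np.round(cv2.minAreaRect(W[s,:2].astype(np.float32)*1000),1) if 0 else cv2.minAreaRect(W[s,:2].astype(np.float32)*1000))
a=np.load("top0.npz")["im"];b=np.load("scene0.npz")["im"]
R=lambda i,f:cv2.resize(i[...,::-1],None,fx=f,fy=f,interpolation=cv2.INTER_CUBIC)
cv2.imwrite("pics/c1.png",np.clip(R(a[190:270,288:384],8)*1.4,0,255))
x=R(a[225:290,175:245],6)[:390,:400];y=R(b[155:230,310:385],5.2)[:390,:400]
cv2.imwrite("pics/c2.png",np.clip(np.hstack([x,y[:390,:380]])*1.6,0,255))
E
python3 fit.py
```

```text
top panel ((530.8610229492188, -179.7462158203125), (251.65321350097656, 191.52023315429688), 86.16252899169922) z 0.04605185927405233
top rim 165 [ 0.5586 -0.1809  0.0795] rect ((558.331298828125, -181.08572387695312), (50.01800537109375, 52.625553131103516), 1.023823618888855)
top fader 49 [ 0.4727 -0.2263  0.0773] rect ((472.9052429199219, -227.25830078125), (14.582124710083008, 23.176042556762695), 87.44060516357422)
top adapter 80 [0.4944 0.2156 0.0727] rect ((494.66192626953125, 216.86370849609375), (43.131500244140625, 14.382471084594727), 45.09983825683594)
top stand/flange 165 [0.4942 0.214  0.0352] rect ((495.9454650878906, 215.85348510742188), (51.716453552246094, 51.659385681152344), 0.3887496292591095)
scene panel ((533.595458984375, -180.60284423828125), (250.62997436523438, 198.35971069335938), 86.55221557617188) z 0.046436267154349974
scene rim 144 [ 0.5594 -0.1819  0.0792] rect ((559.2155151367188, -182.8321075439453), (54.10933303833008, 49.77805709838867), 75.42137145996094)
scene fader 44 [ 0.4788 -0.2275  0.0764] rect ((476.0202941894531, -227.71316528320312), (27.033632278442383, 13.720590591430664), 2.4337902069091797)
scene adapter 88 [0.5004 0.2141 0.0712] rect ((497.90277099609375, 215.30235290527344), (44.82613754272461, 18.400896072387695), 48.36603927612305)
scene stand/flange 162 [0.5093 0.2113 0.0338] rect ((504.23309326171875, 214.63914489746094), (53.25935745239258, 43.257076263427734), 89.47392272949219)[ WARN:0@0.952] global loadsave.cpp:1063 imwrite_ Unsupported depth image for selected encoder is fallbacked to CV_8U.
```

View pics/c1.png

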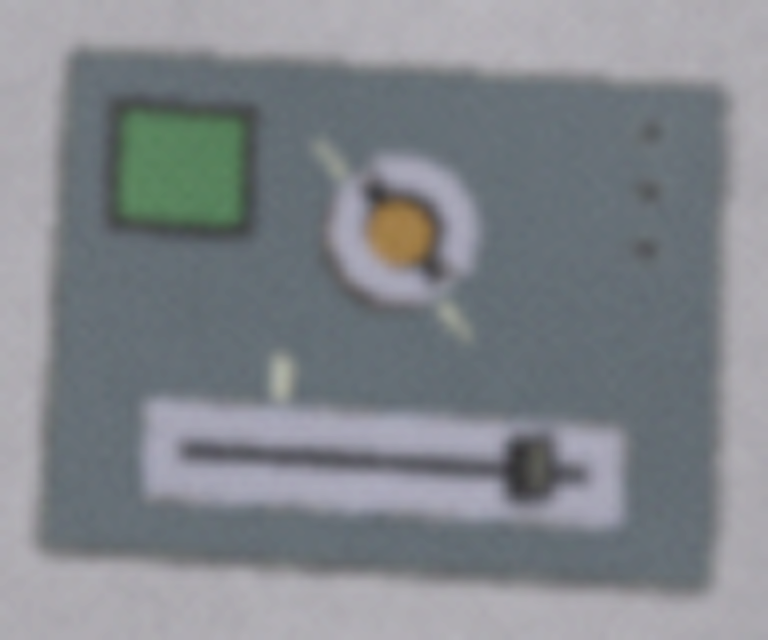

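View pics/c2.png

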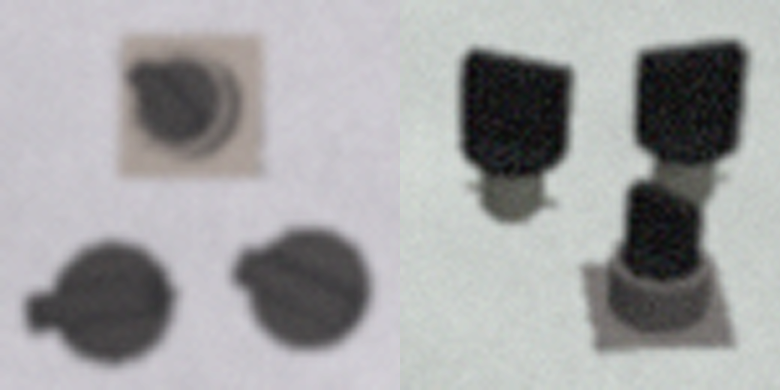

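```bash
python3 - <<'E'
from h import *
o=robot.get_obs(); print(np.round(o["tcp_rot"],3),o["eef_pos"],o["wrist_force"],o["grip_width"])
yaw=np.radians(-3.6); ex=np.array([np.cos(yaw),np.sin(yaw)]);ey=np.array([-np.sin(yaw),np.cos(yaw)]);T=np.array([.531,-.180])
for c in("top","scene"):
    f=np.load(c+"0.npz"); im,d=f["im"].astype(int),f["d"]
    v,u=np.mgrid[:420,:560]; W=world(c,np.c_[u.ravel(),v.ravel()],z=.0475).reshape(420,560,3)
    q=W[...,:2]-T; tx,ty=q@ex,q@ey
    br=im.sum(2)
    # bright things in marker window
    m=(tx>-.042)&(tx<-.018)&(ty>-.09)&(ty<.09)&(im[...,0]>135)
    n,l,s,ce=cv2.connectedComponentsWithStats(m.astype(np.uint8))
    for i in range(1,n):
        if s[i,4]>=3: 
            k=l==i;w=br[k]-br[(tx>-.042)&(tx<-.02)].min()
            print(c,"marker",s[i,4],tx[k].mean().round(4),ty[k].mean().round(4),W[k].mean(0).round(4),"px",ce[i])
    # track plate z=.049 bright
    W=world(c,np.c_[u.ravel(),v.ravel()],z=.049).reshape(420,560,3);q=W[...,:2]-T;tx,ty=q@ex,q@ey
    m=(tx>-.09)&(tx<-.036)&(abs(ty)<.11)&(im[...,0]>135)
    pts=W[m][:,:2].astype(np.float32)*1000; print(c,"plate",cv2.minAreaRect(pts))
    # socket rim bright z=.079
    W=world(c,np.c_[u.ravel(),v.ravel()],z=.079).reshape(420,560,3)
    m=(np.hypot(W[...,0]-.559,W[...,1]+.181)<.034)&(im.min(2)>130)
    print(c,"rim",cv2.minEnclosingCircle(W[m][:,:2].astype(np.float32)*1000),cv2.fitEllipse(cv2.convexHull(W[m][:,:2].astype(np.float32)*1000)))
    # fader: dark, top face z=.0775
    for z,nm,cx,cy,r in((.0775,"fader",.473,-.227,.03),(.0730,"adapter",.4945,.2155,.04)):
        W=world(c,np.c_[u.ravel(),v.ravel()],z=z).reshape(420,560,3)
        m=(np.hypot(W[...,0]-cx,W[...,1]-cy)<r)&(d>0); V,U=np.nonzero(m); P=world(c,np.c_[U,V],d[m]); k=P[:,2]>z-.008
        pp=W[V[k],U[k]][:,:2]; print(c,nm,"top-plane",pp.mean(0),cv2.minAreaRect((pp*1000).astype(np.float32)))
E
```

```text
[[ 0.919  0.395 -0.   ]
 [ 0.395 -0.919  0.   ]
 [-0.    -0.    -1.   ]] [ 0.25659151 -0.59718507  0.24829636] [-0.8763004   0.57830285  0.13538599] 0.998388197458565
top plate ((0.0, 0.0), (0.0, 0.0), 0.0)Traceback (most recent call last):
  File "<stdin>", line 23, in <module>
cv2.error: OpenCV(4.12.0) /io/opencv/modules/imgproc/src/shapedescr.cpp:356: error: (-215:Assertion failed) n >= 0 && (depth == CV_32F || depth == CV_32S) in function 'fitEllipseNoDirect'
```

```bash
cat > m.py <<'E'
from h import *
import sys
yaw=np.radians(-3.6); ex=np.array([np.cos(yaw),np.sin(yaw)]);ey=np.array([-np.sin(yaw),np.cos(yaw)]);T=np.array([.531,-.180])
def meas(tag,fad=(.473,-.227)):
  for c in("top","scene"):
    f=np.load(f"{c}{tag}.npz"); im,d=f["im"].astype(int),f["d"]
    v,u=np.mgrid[:420,:560]
    pl=lambda z: world(c,np.c_[u.ravel(),v.ravel()],z=z).reshape(420,560,3)
    W=pl(.0475); q=W[...,:2]-T; tx,ty=q@ex,q@ey; R=im[...,0]
    base=np.median(R[(abs(tx)<.09)&(abs(ty)<.12)]); thr=base+22
    m=(tx>-.042)&(tx<-.018)&(abs(ty)<.09)&(R>thr)
    n,l,s,ce=cv2.connectedComponentsWithStats(m.astype(np.uint8))
    for i in range(1,n):
        if s[i,4]>=4:
            k=l==i;w=(R[k]-base); print(c,"marker",s[i,4],(tx[k]*w).sum()/w.sum(),(ty[k]*w).sum()/w.sum(),W[k].mean(0).round(4),"px",ce[i])
    W=pl(.049);q=W[...,:2]-T;tx,ty=q@ex,q@ey
    m=(tx>-.09)&(tx<-.036)&(abs(ty)<.11)&(R>thr)
    print(c,"base",base,"plate",cv2.minAreaRect(W[m][:,:2].astype(np.float32)*1000))
    W=pl(.079)
    m=(np.hypot(W[...,0]-.559,W[...,1]+.181)<.034)&(R>thr)&(R-im[...,2]<25)
    print(c,"rim",cv2.fitEllipse(cv2.convexHull(W[m][:,:2].astype(np.float32)*1000)))
    for z,nm,cx,cy,r in((.0775,"fader",*fad,.03),(.0730,"adapter",.4945,.2155,.04)):
        W=pl(z); m=(np.hypot(W[...,0]-cx,W[...,1]-cy)<r)&(d>0); V,U=np.nonzero(m); P=world(c,np.c_[U,V],d[m]); k=P[:,2]>z-.008
        if k.sum()<5: continue
        pp=W[V[k],U[k]][:,:2]; print(c,nm,"tester xy",(pp.mean(0)-T)@np.c_[ex,ey],pp.mean(0),cv2.minAreaRect((pp*1000).astype(np.float32)))
if __name__=="__main__": meas(sys.argv[1])
E
python3 m.py 0
```

```text
top marker 102 -0.03764631820044893 0.02504411495654586 [ 0.4952 -0.1534  0.0475] px [327.73529412 241.07843137]
top marker 15 -0.039422971216781615 -0.07262830501352675 [ 0.4873 -0.2498  0.0475] px [360.4 243.6]
top base 73.0 plate ((476.5773620605469, -175.50823974609375), (175.46099853515625, 36.61724853515625), 86.0163803100586)
top rim ((559.2504272460938, -180.96910095214844), (49.83412551879883, 62.51110076904297), 130.8485870361328)
top fader tester xy [-0.05534708 -0.04993947] [ 0.47262641 -0.22636566] ((472.9250183105469, -226.6224822998047), (14.403117179870605, 23.11647605895996), 88.31944274902344)
top adapter tester xy [-0.06142587  0.39267079] [0.49435134 0.2157529 ] ((494.4927978515625, 216.41561889648438), (44.213584899902344, 14.301689147949219), 46.04588317871094)
scene marker 126 -0.035645595953451514 -0.009206828477254965 [ 0.4952 -0.1869  0.0475] px [213.83333333 204.34920635]
scene marker 14 -0.021683575559384213 -0.030600701534345173 [ 0.5071 -0.2088  0.0475] px [205.42857143 207.21428571]
scene base 71.0 plate ((468.0352478027344, -175.27622985839844), (216.23727416992188, 47.50727844238281), 86.80839538574219)
scene rim ((556.7373657226562, -181.51954650878906), (51.08797836303711, 70.65117645263672), 95.38176727294922)
scene fader tester xy [-0.04920882 -0.05080077] [ 0.47869848 -0.22761068] ((478.86004638671875, -227.21304321289062), (34.76616287231445, 13.74517822265625), 5.829019546508789)
scene adapter tester xy [-0.05348011  0.39134697] [0.5021983  0.21393278] ((503.099853515625, 211.7305908203125), (47.81940841674805, 25.8009033203125), 43.9293327331543)
```

```bash
sed -i 's/radians(-3.6)/radians(-3.9)/; s/tx>-.042)&(tx<-.018)/tx>-.033)\&(tx<-.014)/' m.py; python3 m.py 0 | grep -E "marker|fader|adapter"
```

```text
top marker 13 -0.02581657941362642 0.039429055184671484 [ 0.508  -0.1392  0.0475] px [322.84615385 236.76923077]
top fader tester xy [-0.05508484 -0.05022858] [ 0.47262641 -0.22636566] ((472.9250183105469, -226.6224822998047), (14.403117179870605, 23.11647605895996), 88.31944274902344)
top adapter tester xy [-0.06348104  0.39234378] [0.49435134 0.2157529 ] ((494.4927978515625, 216.41561889648438), (44.213584899902344, 14.301689147949219), 46.04588317871094)
scene marker 36 -0.02531840781308746 0.0022874969600739647 [ 0.5057 -0.1762  0.0475] px [217.36111111 206.52777778]
scene marker 10 -0.02568011588023647 0.037601053986634415 [ 0.5084 -0.1409  0.0475] px [230.2 206.7]
scene marker 14 -0.021523054159845643 -0.030713816484864757 [ 0.5071 -0.2088  0.0475] px [205.42857143 207.21428571]
scene fader tester xy [-0.04894215 -0.05105773] [ 0.47869848 -0.22761068] ((478.86004638671875, -227.21304321289062), (34.76616287231445, 13.74517822265625), 5.829019546508789)
scene adapter tester xy [-0.05552846  0.39106158] [0.5021983  0.21393278] ((503.099853515625, 211.7305908203125), (47.81940841674805, 25.8009033203125), 43.9293327331543)
```

>>> {"fn": "send_rows", "kwargs": {"deltas": [[[0,0,6.8],[0,0,0],40],[[0,0,6.8],[0,0,0],40],[[0,0,6.8],[0,0,0],40],[[0,0,6.8],[0,0,0],40],[[0,0,0],[16,-32,0],40],[[0,0,0],[16,-32,0],40],[[0,0,0],[16,-32,0],40],[[0,0,0],[16,-32,0],40],[[0,0,0],[16,-32,0],40],[[0,0,0],[16,-32,0],40],[[0,0,0],[16,-32,0],40],[[0,0,0],[16,-32,0],40]]}}

```text
time_s: 2.0
eef_pos: [0.4026, -0.3491, 0.2486]
tcp_rot: [[0.998, -0.069, 0.0], [-0.069, -0.998, -0.0], [0.0, 0.0, -1.0]]
wrist_force: [1.1, -0.9, 0.7]
grip_width: 0.47
```

```bash
cat > go.py <<'E'
from h import *
import sys
def go(x,y,z,al=None):
    o=robot.get_obs(); R=np.array(o["tcp_rot"]); p=np.array(o["eef_pos"])
    a=np.degrees(np.arctan2(R[1,0],R[0,0]))
    print("t",o["time_s"],"p",p.round(4),"alpha",a.round(2),"tilt",R[:2,2].round(4),"F",np.round(o["wrist_force"],1),"M",np.round(o["ft_torque"],2),"w",round(o["grip_width"]*85.4,1),"q",np.round(o["q"],0))
    print("tool mm",(R.T@(np.array([x,y,z])-p)*1000).round(1),"wz", None if al is None else round(a-al,1))
if __name__=="__main__": go(*map(float,sys.argv[1:]))
E
python3 go.py .4728 -.227 .072 -3.9
```

```text
t 2.0 p [ 0.4026 -0.3491  0.2486] alpha -3.95 tilt [ 0.0005 -0.0004] F [ 1.1 -0.9  0.7] M [ 0.01 -0.09  0.02] w 40.2 q [ 35.  19.   1. 106.  -0.  55. -57.]
tool mm [  61.5 -126.7  176.5] wz -0.1
```

>>> {"fn": "send_rows", "kwargs": {"deltas": [[[0,0,0],[12.3,-25.4,0],40],[[0,0,0],[12.3,-25.4,0],40],[[0,0,0],[12.3,-25.4,10],40],[[0,0,0],[12.3,-25.4,20],40],[[0,0,0],[12.3,-25.4,20],40],[[0,0,0],[0,0,30],40],[[0,0,0],[0,0,30],40],[[0,0,0],[0,0,20],40],[[0,0,0],[0,0,0],40]]}}

```text
time_s: 2.75
eef_pos: [0.4694, -0.2268, 0.1147]
tcp_rot: [[0.998, -0.068, -0.007], [-0.068, -0.998, 0.003], [-0.007, -0.002, -1.0]]
wrist_force: [-0.6, 0.1, 0.1]
grip_width: 0.466
```

```bash
python3 go.py .4728 -.227 .072 -3.9
```

```text
t 2.75 p [ 0.4694 -0.2268  0.1147] alpha -3.91 tilt [-0.0065  0.0026] F [-0.6  0.1  0.1] M [ 0.06  0.05 -0.04] w 39.8 q [ 23.  30.  -2. 113.   2.  38. -75.]
tool mm [ 3.7  0.1 42.7] wz -0.0
```

>>> {"fn": "send_rows", "kwargs": {"deltas": [[[0,0,0],[1,0,10],40],[[0,0,0],[1,0,12],40],[[0,0,0],[0,0,12],40],[[0,0,0],[0,0,8],40],[[0,0,0],[0,0,0],40],[[0,0,0],[0,0,0],0],[[0,0,0],[0,0,0],0],[[0,0,0],[0,0,0],0],[[0,0,0],[0,0,0],0],[[0,0,0],[0,0,0],0]]}}

```text
time_s: 3.58
eef_pos: [0.4744, -0.2285, 0.0769]
tcp_rot: [[0.998, -0.069, 0.001], [-0.069, -0.998, -0.0], [0.001, 0.0, -1.0]]
wrist_force: [-0.9, -0.3, 4.5]
grip_width: 0.143
```

```bash
python3 go.py .4728 -.227 .072 -3.9
```

```text
t 3.5833 p [ 0.4744 -0.2285  0.0769] alpha -3.95 tilt [ 0.0009 -0.0005] F [-0.9 -0.3  4.5] M [0.06 0.18 0.03] w 12.2 q [ 22.  34.  -2. 113.   2.  33. -75.]
tool mm [-1.7 -1.4  4.9] wz -0.0
```

>>> {"fn": "send_rows", "kwargs": {"deltas": [[[0,0,0],[0,-4,0],0],[[0,0,0],[0,-9,0],0],[[0,0,0],[0,-9,0],0],[[0,0,0],[0,-9,0],0],[[0,0,0],[0,-9,0],0],[[0,0,0],[0,-9,0],0],[[0,0,0],[0,-9,0],0],[[0,0,0],[0,-9,0],0],[[0,0,0],[0,-9,0],0],[[0,0,0],[0,-9,0],0],[[0,0,0],[0,-4,0],0],[[0,0,0],[0,0,0],0]]}}

```text
time_s: 4.58
eef_pos: [0.4805, -0.1374, 0.0769]
tcp_rot: [[0.998, -0.067, 0.0], [-0.067, -0.998, 0.001], [0.0, -0.001, -1.0]]
wrist_force: [-2.6, 1.8, 9.2]
grip_width: 0.15
```

```bash
python3 go.py .4728 -.139 .0769 -3.9; python3 - <<'E'
from h import *
from m import *
p=np.array(robot.get_obs()["eef_pos"])[:2]; print("TCP tester",(p-T)@np.c_[ex,ey],"before",(np.array([.4744,-.2285])-T)@np.c_[ex,ey])
for c in("top","scene"):
    im,d=robot.get_image(c); np.savez(c+"1.npz",im=im,d=d)
a=np.load("top1.npz")["im"];b=np.load("scene1.npz")["im"]
R=lambda i,f:cv2.resize(i[...,::-1],None,fx=f,fy=f,interpolation=cv2.INTER_CUBIC)
cv2.imwrite("pics/c3.png",np.clip(np.hstack([R(a[200:275,290:380],4.4),R(b[160:235,165:255],4.4)])*1.5,0,255).astype(np.uint8))
E
```

```text
t 4.5833 p [ 0.4805 -0.1374  0.0769] alpha -3.83 tilt [0.0004 0.0008] F [-2.6  1.8  9.2] M [0.32 0.48 0.01] w 12.8 q [ 12.  32.  -2. 117.   2.  31. -85.]
tool mm [-7.6  2.1 -0. ] wz 0.1
TCP tester [-0.05329814  0.03904141] before [-0.05317019 -0.05223735]
```

View pics/c3.png

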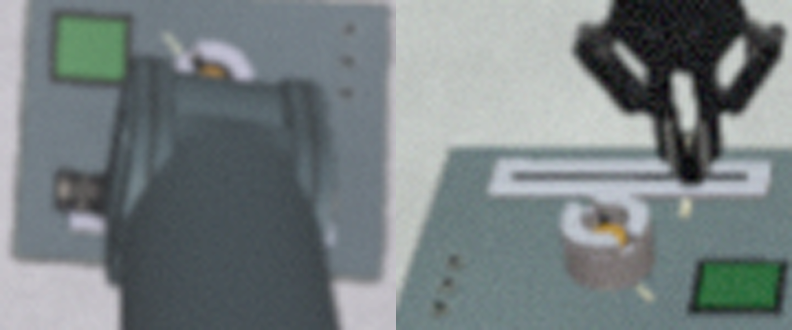

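>>> {"fn": "send_rows", "kwargs": {"deltas": [[[0,0,0],[0,0,0],0],[[0,0,0],[0,0,0],0]]}}

```text
time_s: 4.85
eef_pos: [0.4805, -0.138, 0.0769]
tcp_rot: [[0.998, -0.068, 0.001], [-0.068, -0.998, 0.001], [0.0, -0.001, -1.0]]
wrist_force: [-2.4, 1.4, 8.7]
grip_width: 0.146
```

```bash
cat > ft.py <<'E'
from m import *
p=np.array(robot.get_obs()["eef_pos"])[:2]; print("TCP tester",(p-T)@np.c_[ex,ey])
E
python3 ft.py; python3 go.py .4728 -.139 .0769 -3.9
```

```text
TCP tester [-0.05328178  0.03849568]
t 4.85 p [ 0.4805 -0.138   0.0769] alpha -3.88 tilt [0.0005 0.0009] F [-2.4  1.4  8.7] M [ 0.32  0.46 -0.  ] w 12.5 q [ 12.  32.  -2. 117.   2.  31. -85.]
tool mm [-7.6  1.5 -0. ] wz 0.0
```

>>> {"fn": "send_rows", "kwargs": {"deltas": [[[0,0,0],[0,0.5,0],0],[[0,0,0],[0,0,0],0],[[0,0,0],[0,0,0],40],[[0,0,0],[0,0,0],40],[[0,0,0],[0,0,0],40],[[0,0,0],[0,0,-15],40],[[0,0,0],[0,0,-30],40],[[0,0,-7.1],[0,0,-30],40],[[0,0,-7.1],[0,0,-30],40],[[0,0,-7.1],[0,0,0],40],[[0,0,-7.1],[0,0,0],40],[[0,0,-7.1],[0,0,0],40]]}}

```text
time_s: 5.85
eef_pos: [0.4803, -0.1399, 0.1818]
tcp_rot: [[0.849, 0.528, 0.001], [0.528, -0.849, -0.0], [0.001, 0.001, -1.0]]
wrist_force: [0.5, 0.3, -0.4]
grip_width: 0.469
```

```bash
python3 go.py .495 .2165 .11 45.5
python3 - <<'E'
from h import *
a=np.radians(45.5);R=np.array([[np.cos(a),np.sin(a),0],[np.sin(a),-np.cos(a),0],[0,0,-1]])
p=np.array(robot.get_obs()["eef_pos"]); print("after turn:",(R.T@(np.array([.495,.2165,.11])-p)*1000).round(1))
E
```

```text
t 5.85 p [ 0.4803 -0.1399  0.1818] alpha 31.9 tilt [ 0.001  -0.0003] F [ 0.5  0.3 -0.4] M [-0.01  0.02  0.03] w 40.0 q [ 20.  22. -11. 113.   6.  45. -52.]
tool mm [ 200.8 -294.9   71.7] wz -13.6
after turn: [ 264.5 -239.3   71.8]
```

>>> {"fn": "send_rows", "kwargs": {"deltas": [[[0,0,-6.9],[0,0,0],40],[[0,0,-6.9],[0,0,0],40],[[0,0,0],[26.4,-23.9,0],40],[[0,0,0],[26.4,-23.9,0],40],[[0,0,0],[26.4,-23.9,0],40],[[0,0,0],[26.4,-23.9,0],40],[[0,0,0],[26.4,-23.9,0],40],[[0,0,0],[26.4,-23.9,0],40],[[0,0,0],[26.4,-23.9,0],40],[[0,0,0],[26.4,-23.9,0],40],[[0,0,0],[26.4,-23.9,20],40],[[0,0,0],[26.4,-23.9,20],40]]}}

```text
time_s: 6.85
eef_pos: [0.4962, 0.2179, 0.1415]
tcp_rot: [[0.703, 0.711, 0.003], [0.711, -0.703, 0.001], [0.003, 0.001, -1.0]]
wrist_force: [-0.5, -0.6, -0.1]
grip_width: 0.464
```

```bash
python3 go.py .495 .2165 .062 45.5; python3 - <<'E'
from h import *
import m
for c in("top","scene"):
    im,d=robot.get_image(c); np.savez(c+"2.npz",im=im,d=d)
m.meas("2",(.48,-.139))
a=np.load("top2.npz")["im"];b=np.load("scene2.npz")["im"]
R=lambda i,f:cv2.resize(i[...,::-1],None,fx=f,fy=f,interpolation=cv2.INTER_CUBIC)
cv2.imwrite("pics/c4.png",np.clip(np.hstack([R(a[215:270,290:340],8),R(b[170:225,200:250],8)])*1.5,0,255).astype(np.uint8))
E
```

```text
t 6.85 p [0.4962 0.2179 0.1415] alpha 45.32 tilt [0.0026 0.0011] F [-0.5 -0.6 -0.1] M [-0.01 -0.02 -0.01] w 39.6 q [-15.  30. -18. 109.  13.  43. -84.]
tool mm [-2.1  0.  79.5] wz -0.2
top marker 15 -0.02560831957449514 0.039259102432150146 [ 0.5083 -0.1394  0.0475] px [322.93333333 236.66666667]
top base 79.0 plate ((476.56805419921875, -175.50962829589844), (175.40237426757812, 36.85005569458008), 86.12831115722656)
top rim ((559.286865234375, -180.91981506347656), (50.52054214477539, 63.11872482299805), 127.19635009765625)
top fader tester xy [-0.05523714  0.04015377] [ 0.47862184 -0.13618225] ((479.14508056640625, -136.19801330566406), (11.505855560302734, 23.05362892150879), 88.97610473632812)
top adapter tester xy [-0.05673671  0.40580008] [0.50199528 0.22871932] ((496.1325378417969, 226.83096313476562), (72.81580352783203, 53.178321838378906), 1.4851622581481934)
scene marker 35 -0.0255086908428496 0.0020370595886956572 [ 0.5054 -0.1766  0.0475] px [217.22857143 206.45714286]
scene marker 10 -0.02571352867710195 0.0375702209075006 [ 0.5084 -0.1409  0.0475] px [230.2 206.7]
scene marker 14 -0.021753115247513964 -0.031117049114583725 [ 0.5068 -0.2094  0.0475] px [205.21428571 207.14285714]
scene base 73.0 plate ((470.15869140625, -175.3946533203125), (216.23727416992188, 51.76069641113281), 86.80839538574219)
scene rim ((557.1521606445312, -181.67941284179688), (52.252220153808594, 70.47488403320312), 93.63810729980469)
scene fader tester xy [-0.04888354  0.0395368 ] [ 0.48491876 -0.13722993] ((486.156494140625, -137.49276733398438), (15.109942436218262, 37.588172912597656), 85.13613891601562)
scene adapter tester xy [-0.05510763  0.39154575] [0.50265109 0.2143872 ] ((502.26019287109375, 213.74024963378906), (50.679664611816406, 24.678321838378906), 37.5297737121582)
```

View pics/c4.png

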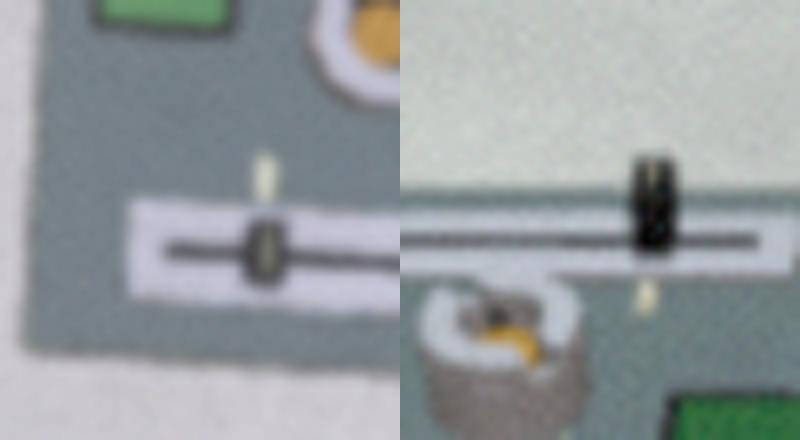

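>>> {"fn": "send_rows", "kwargs": {"deltas": [[[0,0,0],[0,0,15],40],[[0,0,0],[0,0,20],40],[[0,0,0],[0,0,20],40],[[0,0,0],[0,0,14],40],[[0,0,0],[0,0,8],40],[[0,0,0],[0,0,0],40],[[0,0,0],[0,0,0],40]]}}

```text
time_s: 7.53
eef_pos: [0.4955, 0.2156, 0.0644]
tcp_rot: [[0.703, 0.711, -0.0], [0.711, -0.703, -0.0], [-0.0, -0.0, -1.0]]
wrist_force: [-0.0, 1.4, 0.8]
grip_width: 0.467
```

```bash
python3 go.py .495 .2165 .061 45.5
```

```text
t 7.5333 p [0.4955 0.2156 0.0644] alpha 45.34 tilt [-0.0004 -0.0002] F [-0.   1.4  0.8] M [ 0.01 -0.06  0.01] w 39.8 q [-16.  37. -15. 110.  16.  35. -87.]
tool mm [ 0.3 -1.   3.4] wz -0.2
```

>>> {"fn": "send_rows", "kwargs": {"deltas": [[[0,0,0],[0,0,3],40],[[0,0,0],[0,0,0],0],[[0,0,0],[0,0,0],0],[[0,0,0],[0,0,0],0],[[0,0,0],[0,0,0],0],[[0,0,0],[0,0,0],0],[[0,0,0],[0,0,0],0]]}}

```text
time_s: 8.12
eef_pos: [0.4965, 0.2155, 0.062]
tcp_rot: [[0.703, 0.711, 0.002], [0.711, -0.703, -0.0], [0.001, 0.001, -1.0]]
wrist_force: [0.7, -1.7, 6.5]
grip_width: 0.152
```

```bash
python3 go.py .495 .2165 .061 45.5
```

```text
t 8.1167 p [0.4965 0.2155 0.062 ] alpha 45.32 tilt [ 0.0016 -0.0001] F [ 0.7 -1.7  6.5] M [-0.47 -0.15 -0.03] w 13.0 q [-17.  37. -15. 110.  16.  35. -87.]
tool mm [-0.4 -1.8  1. ] wz -0.2
```

>>> {"fn": "send_rows", "kwargs": {"deltas": [[[0,0,0],[0,0,-5],0],[[0,0,0],[0,0,-10],0],[[0,0,0],[0,0,-20],0],[[0,0,0],[0,0,-25],0],[[0,0,0],[0,0,-25],0],[[0,0,3],[0,0,-20],0],[[0,0,3],[0,0,-5],0],[[0,0,3.1],[0,0,0],0],[[0,0,0],[0,0,0],0]]}}

```text
time_s: 8.87
eef_pos: [0.4954, 0.2162, 0.1724]
tcp_rot: [[0.807, 0.59, 0.001], [0.59, -0.807, 0.001], [0.001, -0.0, -1.0]]
wrist_force: [-0.6, -0.2, -2.1]
grip_width: 0.154
```

```bash
python3 go.py .5603 -.1824 .172 36.2
```

```text
t 8.8667 p [0.4954 0.2162 0.1724] alpha 36.17 tilt [0.0009 0.0007] F [-0.6 -0.2 -2.1] M [ 0.01  0.06 -0.05] w 13.1 q [-15.  27. -17. 108.  10.  47. -91.]
tool mm [-1.829e+02  3.600e+02  2.000e-01] wz -0.0
```

>>> {"fn": "send_rows", "kwargs": {"deltas": [[[0,0,0],[-8,16,0],0],[[0,0,0],[-16,31,0],0],[[0,0,0],[-16,31,0],0],[[0,0,0],[-16,31,0],0],[[0,0,0],[-16,31,0],0],[[0,0,0],[-16,31,0],0],[[0,0,0],[-16,31,0],0],[[0,0,0],[-16,31,0],0],[[0,0,0],[-16,31,0],0],[[0,0,0],[-16,31,0],0],[[0,0,0],[-16,31,0],0],[[0,0,0],[-15,34,0],0]]}}

```text
time_s: 9.87
eef_pos: [0.5601, -0.1836, 0.1711]
tcp_rot: [[0.805, 0.593, -0.002], [0.593, -0.805, 0.001], [-0.001, -0.002, -1.0]]
wrist_force: [1.1, -0.1, -1.3]
grip_width: 0.151
```

>>> {"fn": "send_rows", "kwargs": {"deltas": [[[0,0,0],[0,0,8],0],[[0,0,0],[0,0,8],0],[[0,0,0],[0,0,2],0],[[0,0,0],[0,0,0],0],[[0,0,0],[0,0,0],0]]}}

```text
time_s: 10.28
eef_pos: [0.5607, -0.1808, 0.1531]
tcp_rot: [[0.805, 0.594, -0.001], [0.594, -0.805, 0.001], [-0.0, -0.001, -1.0]]
wrist_force: [-0.1, -0.4, -0.8]
grip_width: 0.153
```

```bash
python3 go.py .5603 -.1824 .150 36.2; python3 - <<'E'
from h import *
for c in("scene","top"):
    im,d=robot.get_image(c); np.savez(c+"3.npz",im=im,d=d)
b=np.load("scene3.npz"); d=b["d"]
p=np.array(robot.get_obs()["eef_pos"])
print("expected px flange/foot/rim",proj("scene",[p-[0,0,.03],p-[0,0,.06],[.559,-.1815,.079]]).round(1))
R=lambda i,f:cv2.resize(i[...,::-1],None,fx=f,fy=f,interpolation=cv2.INTER_CUBIC)
cv2.imwrite("pics/c5.png",np.clip(R(b["im"][150:230,170:260],7)*1.8,0,255).astype(np.uint8))
v,u=np.nonzero(d>0);W=world("scene",np.c_[u,v],d[v,u]);k=np.hypot(W[:,0]-.56,W[:,1]+.182)<.036
for z in np.arange(.05,.17,.006):
    s=k&(W[:,2]>z)&(W[:,2]<=z+.006)
    if s.sum()>3: print(z.round(3),s.sum(),"y",W[s,1].min().round(4),W[s,1].max().round(4),"mid",((W[s,1].min()+W[s,1].max())/2).round(4),"xmax",np.percentile(W[s,0],95).round(4),"cols",u[s].min(),u[s].max())
E
```

```text
t 10.2833 p [ 0.5607 -0.1808  0.1531] alpha 36.42 tilt [-0.0009  0.0011] F [-0.1 -0.4 -0.8] M [ 0.04 -0.03  0.03] w 13.1 q [ 22.  32. -11. 101.   8.  47. -47.]
tool mm [-1.3  1.   3.1] wz 0.2
expected px flange/foot/rim [[210.7 195.8]
 [211.9 205.2]
 [212.6 209.2]]
0.05 42 y -0.2138 -0.1515 mid -0.1826 xmax 0.5898 cols 201 225
0.056 46 y -0.2078 -0.1559 mid -0.1818 xmax 0.5884 cols 203 223
0.062 68 y -0.2072 -0.1571 mid -0.1821 xmax 0.5874 cols 203 222
0.068 55 y -0.2095 -0.1569 mid -0.1832 xmax 0.5864 cols 202 222
0.074 86 y -0.2072 -0.1568 mid -0.182 xmax 0.5864 cols 203 222
0.08 54 y -0.2091 -0.1566 mid -0.1828 xmax 0.586 cols 202 222
0.092 5 y -0.1854 -0.1703 mid -0.1779 xmax 0.5733 cols 210 216
0.098 18 y -0.1938 -0.1692 mid -0.1815 xmax 0.5748 cols 207 216
0.104 23 y -0.1928 -0.1693 mid -0.181 xmax 0.5764 cols 207 216
0.11 14 y -0.1914 -0.169 mid -0.1802 xmax 0.5745 cols 207 216
0.116 5 y -0.1908 -0.1683 mid -0.1796 xmax 0.5775 cols 207 216
0.122 43 y -0.2021 -0.1593 mid -0.1807 xmax 0.5824 cols 203 219
0.128 46 y -0.2009 -0.1614 mid -0.1812 xmax 0.5811 cols 203 218
0.134 15 y -0.1887 -0.1649 mid -0.1768 xmax 0.5805 cols 207 216
0.14 24 y -0.1983 -0.1641 mid -0.1812 xmax 0.581 cols 203 217
0.146 30 y -0.2006 -0.1608 mid -0.1807 xmax 0.5805 cols 202 218
0.152 29 y -0.1997 -0.1603 mid -0.18 xmax 0.5824 cols 202 218
0.158 47 y -0.1992 -0.1622 mid -0.1807 xmax 0.5805 cols 202 217
0.164 48 y -0.2012 -0.1614 mid -0.1813 xmax 0.5792 cols 201 217
```

View pics/c5.png

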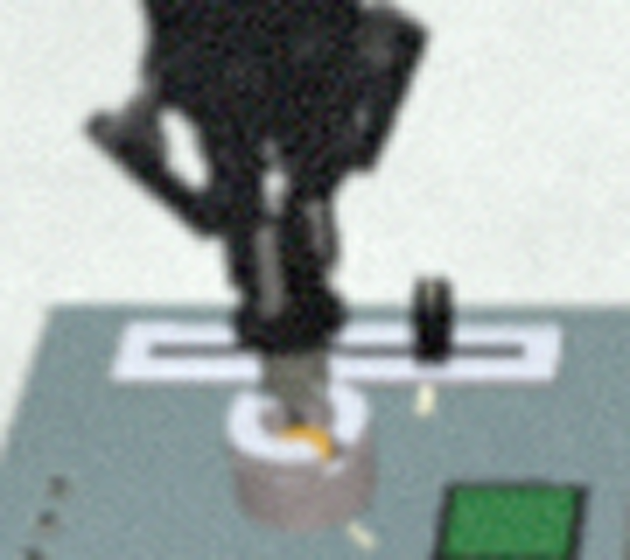

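```bash
cat > cf.py <<'E'
from h import *
from scipy.optimize import least_squares
def fits(d,p,f):
    v,u=np.nonzero(d>0);W=world("scene",np.c_[u,v],d[v,u]);out={}
    for nm,r,lo,hi,c0 in(("socket",.027,.050,.075,(.559,-.182)),("plug",.013,p[2]-.054,p[2]-.033,p[:2]),("flange",.022,p[2]-.029,p[2]-.0255,p[:2])):
        k=(np.hypot(W[:,0]-c0[0],W[:,1]-c0[1])<r+.006)&(W[:,2]>lo)&(W[:,2]<hi)&(W[:,0]>c0[0]-.003);P=W[k,:2]
        s=least_squares(lambda c:np.hypot(*(P-c).T)-r,c0,loss="soft_l1",f_scale=.002).x
        print(nm,k.sum(),s.round(4),"minus TCP",(s-p[:2]).round(4))
if __name__=="__main__":
    p=np.array(robot.get_obs()["eef_pos"]); d=np.load("scene3.npz")["d"]; fits(d,p,0)
    ds=[]
    for i in range(4): ds.append(robot.get_image("scene")[1])
    print("4 more"); fits(np.median(ds,0).astype(np.float32),np.array(robot.get_obs()["eef_pos"]),0)
    p0=np.load("scene0.npz")["d"]; print("first"); fits(p0,np.array([.559,-.182,.153]),0) if 0 else None
E
python3 cf.py; python3 go.py .56 -.182 .15 36.2
```

```text
socket 173 [ 0.5595 -0.1838] minus TCP [-0.0017 -0.0023]
plug 55 [ 0.5604 -0.1822] minus TCP [-0.0008 -0.0007]
flange 37 [ 0.5568 -0.1787] minus TCP [-0.0043  0.0028]
4 more
socket 173 [ 0.5592 -0.1836] minus TCP [-0.0018 -0.0011]
plug 56 [ 0.5607 -0.1823] minus TCP [-0.0004  0.0001]
flange 22 [ 0.5592 -0.1812] minus TCP [-0.0019  0.0012]
first
t 10.5833 p [ 0.5611 -0.1825  0.1536] alpha 36.29 tilt [ 0.0004 -0.0002] F [-0.4 -0.5 -1.8] M [ 0.07 -0.03 -0.01] w 13.0 q [ 22.  32. -11. 101.   8.  47. -47.]
tool mm [-0.6 -1.   3.6] wz 0.1
```

>>> {"fn": "send_rows", "kwargs": {"deltas": [[[0,0,0],[-1.7,0,0],0],[[0,0,0],[0,0,5],0],[[0,0,0],[0,0,5],0],[[0,0,0],[0,0,4],0],[[0,0,0],[0,0,3],0],[[0,0,0],[0,0,2],0],[[0,0,0],[0,0,0],0],[[0,0,0],[0,0,0],0]]}}

```text
time_s: 11.25
eef_pos: [0.5595, -0.1838, 0.1341]
tcp_rot: [[0.806, 0.591, -0.0], [0.591, -0.806, 0.0], [-0.0, -0.0, -1.0]]
wrist_force: [-0.0, 0.4, -1.5]
grip_width: 0.152
```

```bash
python3 go.py .56 -.182 .109 36.2;sed -i 's/"scene3/"sceneX/; s/; fits(d,p,0)//; s/; d=np.load("sceneX.npz")\["d"\]//' cf.py; python3 cf.py
```

```text
t 11.25 p [ 0.5595 -0.1838  0.1341] alpha 36.25 tilt [-0.0002  0.0001] F [-0.   0.4 -1.5] M [-0.01  0.01  0.01] w 13.0 q [ 22.  34. -11. 102.   9.  45. -47.]
tool mm [ 1.4 -1.1 25.1] wz 0.1
4 more
socket 166 [ 0.5593 -0.1835] minus TCP [-0.0004  0.0003]
plug 63 [ 0.5595 -0.1844] minus TCP [-0.0002 -0.0006]
flange 26 [ 0.5566 -0.1834] minus TCP [-0.0031  0.0004]
first
```

>>> {"fn": "send_rows", "kwargs": {"deltas": [[[0,0,0],[0,0,2],0],[[0,0,0],[0,0,2],0],[[0,0,0],[0,0,2],0],[[0,0,0],[0,0,0],0]]}}

```text
time_s: 11.78
eef_pos: [0.5591, -0.1837, 0.1277]
tcp_rot: [[0.806, 0.591, -0.001], [0.591, -0.806, 0.0], [-0.001, -0.001, -1.0]]
wrist_force: [-0.2, 0.3, -2.0]
grip_width: 0.152
```

>>> {"fn": "send_rows", "kwargs": {"deltas": [[[0,0,0],[0,0,3],0],[[0,0,0],[0,0,3],0],[[0,0,0],[0,0,3],0],[[0,0,0],[0,0,3],0],[[0,0,0],[0,0,2],0],[[0,0,0],[0,0,0],0]]}}

```text
time_s: 12.28
eef_pos: [0.5599, -0.1838, 0.1144]
tcp_rot: [[0.806, 0.591, 0.001], [0.591, -0.806, -0.0], [0.0, 0.0, -1.0]]
wrist_force: [-1.3, 0.6, 7.4]
grip_width: 0.152
```

>>> {"fn": "send_rows", "kwargs": {"deltas": [[[0,0,0],[0,0,2],0],[[0,0,0],[0,0,2],0],[[0,0,0],[0,0,1],0],[[0,0,0],[0,0,1],0],[[0,0,0],[0,0,0],0]]}}

```text
time_s: 12.7
eef_pos: [0.56, -0.1839, 0.1096]
tcp_rot: [[0.806, 0.591, 0.001], [0.591, -0.806, -0.0], [0.0, 0.001, -1.0]]
wrist_force: [-4.5, 0.5, 13.9]
grip_width: 0.152
```

>>> {"fn": "send_rows", "kwargs": {"deltas": [[[0,0,0],[0,0,1],0],[[0,0,0],[0,0,0],0]]}}

```text
time_s: 12.87
eef_pos: [0.56, -0.1839, 0.1095]
tcp_rot: [[0.807, 0.591, 0.001], [0.591, -0.807, -0.001], [0.0, 0.001, -1.0]]
wrist_force: [-7.3, 1.5, 22.8]
grip_width: 0.156
```

>>> {"fn": "send_rows", "kwargs": {"deltas": [[[0,0,3],[0,0,0],0],[[0,0,4],[0,0,0],0],[[0,0,4],[0,0,0],0],[[0,0,4],[0,0,0],0],[[0,0,4],[0,0,0],0],[[0,0,4],[0,0,0],0],[[0,0,4],[0,0,0],0],[[0,0,4],[0,0,0],0],[[0,0,4],[0,0,0],0],[[0,0,4],[0,0,0],0]]}}

```text
time_s: 13.7
eef_pos: [0.5605, -0.1833, 0.1095]
tcp_rot: [[0.999, -0.05, 0.002], [-0.05, -0.999, 0.0], [0.002, -0.0, -1.0]]
wrist_force: [-5.1, 2.9, 20.8]
grip_width: 0.145
```

```bash
python3 go.py .56 -.184 .1095 -49.8
```

```text
t 13.7 p [ 0.5605 -0.1833  0.1095] alpha -2.88 tilt [0.0019 0.0001] F [-5.1  2.9 20.8] M [0.75 1.3  0.32] w 12.4 q [ 14.  35.  -1. 103.   1.  42. -80.]
tool mm [-0.5  0.7  0. ] wz 46.9
```

>>> {"fn": "send_rows", "kwargs": {"deltas": [[[0,0,4],[0,0,0],0],[[0,0,4],[0,0,0],0],[[0,0,4],[0,0,0],0],[[0,0,4],[0,0,0],0],[[0,0,4],[0,0,0],0],[[0,0,4],[0,0,0],0],[[0,0,4],[0,0,0],0],[[0,0,4],[0,0,0],0],[[0,0,4],[0,0,0],0],[[0,0,4],[0,0,0],0],[[0,0,3],[0,0,0],0],[[0,0,0],[0,0,0],0]]}}

```text
time_s: 14.7
eef_pos: [0.5605, -0.1836, 0.1095]
tcp_rot: [[0.697, -0.717, 0.002], [-0.717, -0.697, -0.0], [0.001, -0.001, -1.0]]
wrist_force: [-5.3, 2.4, 21.8]
grip_width: 0.151
```

```bash
python3 go.py .56 -.184 .1095 -49.8
```

```text
t 14.7 p [ 0.5605 -0.1836  0.1095] alpha -45.84 tilt [ 0.0017 -0.    ] F [-5.3  2.4 21.8] M [0.63 1.32 0.16] w 12.9 q [   6.   36.   10.  104.   -9.   42. -114.]
tool mm [-0.   0.6  0. ] wz 4.0
```

>>> {"fn": "send_rows", "kwargs": {"deltas": [[[0,0,2],[0,0,0],0],[[0,0,2],[0,0,0],0],[[0,0,2],[0,0,0],0],[[0,0,0],[0,0,0],0]]}}

```text
time_s: 15.03
eef_pos: [0.5604, -0.1836, 0.1095]
tcp_rot: [[0.619, -0.786, 0.002], [-0.786, -0.619, 0.0], [0.001, -0.001, -1.0]]
wrist_force: [-6.3, 3.2, 22.0]
grip_width: 0.153
```

```bash
python3 go.py .56 -.184 .1095 -49.8
```

```text
t 15.0333 p [ 0.5604 -0.1836  0.1095] alpha -51.78 tilt [0.0017 0.0001] F [-6.3  3.2 22. ] M [0.65 1.33 0.28] w 13.1 q [   5.   36.   12.  104.  -10.   42. -119.]
tool mm [0.1 0.6 0. ] wz -2.0
```

>>> {"fn": "send_rows", "kwargs": {"deltas": [[[0,0,2],[0,0,0],0],[[0,0,2],[0,0,0],0],[[0,0,0],[0,0,0],0],[[0,0,0],[0,0,0],0]]}}

```text
time_s: 15.37
eef_pos: [0.5604, -0.1836, 0.1096]
tcp_rot: [[0.564, -0.826, 0.002], [-0.826, -0.564, 0.0], [0.001, -0.001, -1.0]]
wrist_force: [-6.3, 3.9, 21.3]
grip_width: 0.156
```

```bash
python3 go.py .56 -.184 .1095 -49.8
```

```text
t 15.3667 p [ 0.5604 -0.1836  0.1096] alpha -55.66 tilt [0.0017 0.    ] F [-6.3  3.9 21.3] M [0.67 1.28 0.43] w 13.3 q [   4.   36.   13.  104.  -11.   42. -122.]
tool mm [0.1 0.6 0.1] wz -5.9
```

>>> {"fn": "send_rows", "kwargs": {"deltas": [[[0,0,2],[0,0,0],0],[[0,0,0],[0,0,0],0],[[0,0,0],[0,0,0],0]]}}

```text
time_s: 15.62
eef_pos: [0.5604, -0.1836, 0.1095]
tcp_rot: [[0.536, -0.844, 0.001], [-0.844, -0.536, -0.0], [0.001, -0.001, -1.0]]
wrist_force: [-6.6, 2.8, 22.1]
grip_width: 0.157
```

```bash
python3 go.py .56 -.184 .1095 -49.8;python3 - <<'E'
from h import *
import m
for c in("scene","top"):
    im,d=robot.get_image(c); np.savez(c+"4.npz",im=im,d=d)
m.meas("4",(.48,-.139))
b=np.load("scene4.npz")["im"]
cv2.imwrite("pics/c6.png",np.clip(cv2.resize(b[150:230,170:260,::-1],None,fx=7,fy=7,interpolation=cv2.INTER_CUBIC)*1.8,0,255).astype(np.uint8))
E
```

```text
t 15.6167 p [ 0.5604 -0.1836  0.1095] alpha -57.59 tilt [ 0.0014 -0.0002] F [-6.6  2.8 22.1] M [0.58 1.42 0.79] w 13.4 q [   4.   36.   13.  104.  -12.   42. -124.]
tool mm [0.1 0.5 0. ] wz -7.8
top marker 102 -0.023995401200126366 0.05605151291732188 [ 0.5116 -0.1178  0.0475] px [315.59803922 235.60784314]
top base 54.0 plate ((473.1055908203125, -103.2293701171875), (74.6268081665039, 53.87779235839844), 86.03057861328125)
top rim ((566.20263671875, -158.3737030029297), (12.544919967651367, 35.920562744140625), 84.4966812133789)
top fader tester xy [-0.05628996  0.02799165] [ 0.47674425 -0.14824459] ((479.09686279296875, -149.14663696289062), (37.40044403076172, 57.496604919433594), 88.9790267944336)
scene marker 10 -0.02567902380252139 0.03758847864748538 [ 0.5084 -0.1409  0.0475] px [230.2 206.7]
scene marker 4 -0.018833142522237542 0.013546376481823599 [ 0.513  -0.1651  0.0475] px [221.25 208.  ]
scene base 73.0 plate ((470.16204833984375, -175.3948211669922), (216.23727416992188, 51.7674560546875), 86.80839538574219)
scene rim ((552.99609375, -182.64389038085938), (54.26031494140625, 77.00944519042969), 100.98613739013672)
scene fader tester xy [-0.05143594  0.03277736] [ 0.48191254 -0.14380012] ((481.087646484375, -148.86285400390625), (40.66499710083008, 33.181636810302734), 77.1538314819336)
```

View pics/c6.png

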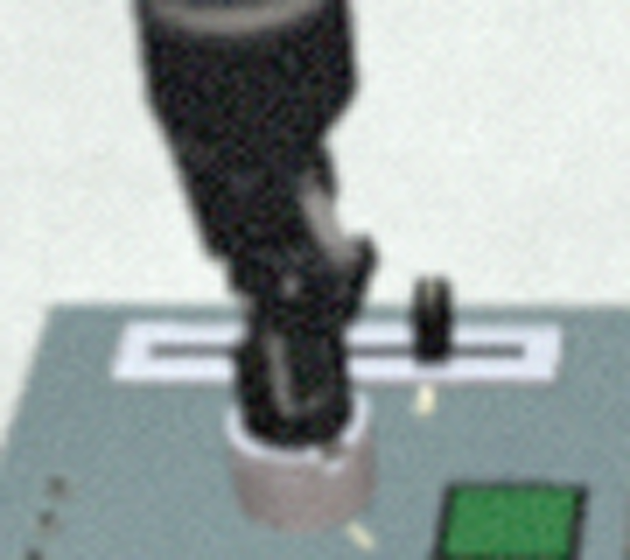

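```bash
python3 -c "
from workcell import robot; print(robot.job_done())"
```

```text
the job is handed in; nothing more can be done
None
```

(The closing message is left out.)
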